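# Plug the air filter into the quick coupler

### The arm

A 6-joint arm with a two-finger parallel gripper is mounted at the origin on a cart in front of the work surface, level with it; the furniture and walls round the work are solid. World frame = base frame: x ahead of the robot, y to its left, z up, the work surface at z = 0. Lengths are in m, angles in rad, forces in N, time in s.
With the tool pointing down it reaches from about 0.275 to 0.825 m from the base axis. Payload 5.2 kg.
Tool frame: the origin (TCP) lies on the centre line of the jaws, within the pads' length; the fingertips stand 14 mm ahead of it and the grasp point (between the pads) lies 5 mm behind it (r.finger_overhang is the distance from the TCP to the fingertips, in m); z points along the fingers, y is the line along which they close (so a half turn about z gives the same grasp; the last joint's range is limited). The gripper opens to 93 mm and grips with 3 to 60 N. Pads are 15 mm wide; open, the fingers measure 128 mm over their backs; the gripper's body (75 mm by 188 mm) begins 65 mm behind the grasp point.
Start: joints at [0.953, 0.259, 1.535, -0, 1.348, -0.203], TCP at [0.222, 0.503, 0.233] pointing down, gripper open.
Joint ranges: [-3.14, 3.14], [-0.91, 2.08], [0.19, 2.58], [-1.22, 4.36], [0.22, 2.71], [-3.12, 3.12]. Speed limits (rad/s): [2.57, 2.57, 3.14, 3.14, 3.14, 3.14].

### API

Orientations are given as a unit quaternion [w, x, y, z].
In Python, from station import r, snapshot, nets gives the robot as it stands. The module is installed in compiled form; this text tells all that it offers.
- The arm moves only by the shell command python3 -m crank 'ROWS' [FORCE]. ROWS is JSON, a list of rows, each an object of numbers: "tx", "ty", "tz": the shift along the world's x, y, z in m; "turn": the turn about the world's z in degrees; "grip": the opening in per cent of the stroke, from 0 (shut) to 100 (fully open). In form: [{"tx": .., "ty": .., "tz": .., "turn": .., "grip": ..}, ...]. A call has 1 to 8 rows; each row is the pose to reach, as a shift and turn from the pose commanded when the call began; what a row does not reach only later rows make up. A row lasts 1/10 s, in which the tool goes at most 50 mm and 8.59 degrees, less where a joint would pass 70% of its speed; a pose out of reach is approached as far as the arm can. A call with a gripper value outside its range is refused whole. The fingers move at their own pace and stop on an object; FORCE is the grip in N (left out, the last holds). Time passes only in rows, so rows that repeat a pose let the fingers close. It gives the time, the measured TCP pose, the force, the opening and the grip force at its end, in the units of the state.
- r.get_state(): the state, without advancing time (a new reading comes with each control period).
- snapshot(name): name is "scene" or "top"; returns a dict with "image" (400x640x3 uint8, red, green, blue), "z_map" (400x640 float32, m along the optical axis (not along the pixel's ray), 0 where there is no reading), "camera_matrix" (3x3 intrinsics, pixels), "R" (3x3) and "t" (3): a world point X has camera coordinates R X + t. Camera axes: x right, y down, z forward; pixel columns grow to the right and rows downward; lengths in m; the calibration is good to about 2 mm. A picture is of the moment at which its call begins.
- r.finish_job(): hands the job in; it is judged then, once.
Trained networks look in a picture, given as the dict that the camera call returned (one of the last four; its "shot" number tells which), for a name from the list of things; names that differ only in an ending like _2 or _b are one class to them, and where a whole thing is asked for, a point or a joint stands for the part that bears it (a point fixed in the world has none). Each returns a list of dicts, best first, with "confidence" (0 to 1); they miss things now and then, are a little off and sometimes report something else, mostly with a low value. They report only what shows in the picture. A call takes as long as a camera call. They do not tell look-alikes from the thing itself.
- nets.look_for(picture, thing): "xyz" ([x, y, z] in m, in the coordinates of the camera as it stood for that picture, good to about 4 mm: the middle of the surface that is visible of it).
- nets.spot_point(picture, thing): "xyz" ([x, y, z] in m, in the coordinates of the camera as it stood for that picture, good to about 4 mm: a listed point, or the origin of a listed thing).
The state is a dict: "t": time; "joint_pos": joint angles; "joint_vel": joint speeds; "effort": joint torques, N m; "eef_pos": TCP position; "tcp_rot": TCP orientation; "wrist_force": force on the tool from outside, world axes, zero at the start; "moment": the same for the moment, N m; "opening": opening from 0.0 (shut) to 1.0 (fully open); "gripper_force": force on a finger pad.
Only numpy, scipy, OpenCV 4.12 (cv2) and the standard library are available. Lean on these libraries where they do the work, as an engineer would, in place of code of your own. Each camera call takes 0.05 s, during which the arm holds its last target. There are 200 camera calls.

### The job

Draw the spring sleeve of the upright air coupler back (down) until it stays back by itself, then take the plug-in filter out of the wooden rack and push its nose gently into the coupler until the sleeve springs forward and locks it. Do not ram it against the coupler or tear at it; leave it locked and upright, let go, and leave the short hex plug in the rack and the other things on the bench where they are.

Things in the scene. Friction and masses are not known exactly. Their poses are not given: they have to be found in the camera images.
- coupler: Fixed air outlet: aluminium block 120 x 66 x 34 mm (x, y, z) with an upright round steel quick coupler in its middle, barrel 34 mm in diameter, open mouth up. Origin: centre of the block's underside, on the coupler's axis; z up. Sleeve forward: three dogs inside, 10 to 24 mm below the mouth, bar the bore. Sleeve latched back: the bore is open down to a sprung valve 8 to 22 mm below the mouth.
- coupler_mouth (a point): Centre of the coupler's mouth, 122 mm above the bench. Bore 22.6 mm in diameter (27 mm in the first 3 mm). Pushing a nose in past the valve takes 3 to 15 N, until its tip is 27 to 43 mm deep: there the dogs drop into its groove and the sleeve springs forward. This depth differs from coupler to coupler and cannot be seen beforehand; a hard stop follows about 1.5 mm deeper.
- sleeve (a joint): Travel of the coupler's sleeve in m: 0 forward (up), 0.010 fully back (down). Sprung forward with 5 N at 0, 10 N at 0.010. Drawn back past about 0.009 it latches, and rests at about 0.007 when let go; it eases to about 0.006 while a nose passes, and springs to under 0.001 when the nose is home.
- sleeve_mid (a point): Centre, on the coupler's axis, of the sliding sleeve: a dark steel ring round the coupler with a bright band at either end, 49 mm in outer diameter, 34 mm tall. It is 86 to 110 mm above the bench when forward (which does not tell the locking depth) and moves down with the sleeve, to as low as 46 mm below the mouth: grip the sleeve's upper half to keep the palm off the mouth.
- rack: Fixed wooden block 66 x 150 x 59 mm with two 24 mm holes, 54 mm deep, 76 mm apart along its y axis. Origin: centre of its underside. The filter stands in one hole, the hex plug in the other.
- filter: Plug-in filter, 106 mm long, about 180 g. Origin: centre of its nose tip; z along its axis, up. Steel nose 20 mm in diameter, z = 0 to 50 mm, tip chamfered to 16 mm, groove at z = 13 to 21 mm; brass shoulder 32 mm in diameter to z = 56 mm; aluminium cylinder 34 mm in diameter to z = 106 mm, with dark bands. It stands nose down in the rack, its shoulder on the rack's top.
- filter_grip (a point): Point on the filter's axis, 84 mm above the nose tip, in the middle of the aluminium cylinder: a good height to grip it.
- hex_plug: Short blanking plug with the same nose and shoulder but only a hexagonal brass head 14 mm tall, 29 mm over its corners, standing in the other hole of the rack. Not to be used. Origin: centre of the tip of its nose.
- pliers: Pliers lying on the bench, 62 x 172 x 13 mm, bystander.
- wrench: Adjustable wrench lying on the bench, 44 x 205 x 13 mm, bystander.
- tape: Tape measure standing on the bench, 35 x 82 x 75 mm, bystander.
- pencil: Carpenter's pencil lying on the bench, 14 x 158 x 8 mm, bystander.
- oil: Small oil bottle standing on the bench, 49 mm in diameter, 130 mm tall, bystander.
- screwdriver: Screwdriver lying on the bench, 30 x 230 x 26 mm, bystander.
Things that resemble listed ones, but are neither listed nor needed, are in the scene too. There is more than one size of the filter; the job needs the smallest.

How it is judged:
On the way, in this order (a step that is already met when the one before it is completed fails the run):
1. the sleeve is back and stays back with nothing holding it (value of joint sleeve above 0.006 m and contact force between each of the arm, the fingers and coupler below 0.2 N), for 0.3 s.
2. the filter's nose is in the bore while the sleeve is still back (value of joint sleeve above 0.005 m and z of filter in the frame of coupler_mouth below -0.008 m and horizontal distance between filter and coupler_mouth below 0.005 m), for 0.1 s.
3. the sleeve has sprung forward with the nose home (value of joint sleeve below 0.002 m and z of filter in the frame of coupler_mouth below -0.026 m and horizontal distance between filter and coupler_mouth below 0.004 m), for 0.2 s.
At the end, for the whole second after the job is handed in: The sleeve is forward (within 2 mm) over the filter's nose, whose tip is at least 26 mm below the mouth, within 4 mm of the axis and 0.1 rad of upright; the filter is let go and at rest; the hex plug is still in its hole (within 20 mm) (all of step 3 and angle between the z axis of filter and the z axis of coupler, either way round below 0.1 rad and linear speed of filter below 0.02 m/s and distance of hex_plug from where it was at the start of the episode below 0.02 m); the robot touches nothing.
It fails at once if the filter is rammed against or torn at the coupler (over 45 N) (contact force between filter and coupler above 45 N).
It fails at once if the hex plug is taken out or moved over 30 mm (distance of hex_plug from where it was at the start of the episode above 0.03 m).
It fails at once if a bystander is pushed over 30 mm (distance of any of pliers, wrench, tape, pencil, oil, screwdriver from where it was at the start of the episode above 0.03 m).
It also fails if it takes over 72 s, if anything falls off the work surface, if the arm or the gripper's body presses on something with over 40 N, if the wrist force passes 120 N, or if a joint passes its speed limit or range.

## Working session

There is one attempt and no reset: what is moved stays moved. The work goes in short steps, Python scripts to look and compute and a shell command to move; the robot and the scene stay as the last step left them, time stands still between calls to the robot, and variables do not carry over. Pictures are saved under pics/ and viewed, at most 10 in all, crops included, and the job is handed in when it is done.

```bash
mkdir -p pics; cat > h.py <<'E'
import numpy as np, cv2
from station import r, snapshot, nets
def w(p,x): return p["R"].T@(np.array(x)-p["t"])
def px(p,x):
    c=p["R"]@np.array(x)+p["t"]; u=p["camera_matrix"]@c; return (u[:2]/u[2]).round().astype(int)
def cloud(p):
    z=p["z_map"]; v,u=np.mgrid[:400,:640]; K=p["camera_matrix"]
    c=np.stack([(u-K[0,2])/K[0,0]*z,(v-K[1,2])/K[1,1]*z,z],-1)
    return (c-p["t"])@p["R"]
def save(p,n): cv2.imwrite("pics/"+n,p["image"][...,::-1])
E
python3 - <<'E'
from h import *
s=r.get_state(); print(s["eef_pos"],s["tcp_rot"],s["wrist_force"],s["opening"])
for n in("scene","top"):
    p=snapshot(n); save(p,n+"0.png"); print(n,"cam at",(-p["R"].T@p["t"]).round(3))
    for t in("coupler","coupler_mouth","sleeve_mid","rack","filter","filter_grip","hex_plug","tape","oil"):
        print(t,[(round(d["confidence"],2),w(p,d["xyz"]).round(3).tolist(),px(p,w(p,d["xyz"])).tolist()) for d in nets.spot_point(p,t)[:4]])
E
```

```text
[0.22133492 0.50295    0.23181835] [-3.56628021e-04  2.05909156e-01  9.78570696e-01 -8.27743537e-04] [ 0.15718243 -0.3496025  -0.21793022] 1.0037035366396794
scene cam at [ 0.03  -1.064  0.99 ]
coupler [(0.72, [0.555, -0.172, -0.005], [348, 249])]
coupler_mouth [(0.63, [0.557, -0.172, 0.117], [349, 219])]
sleeve_mid [(0.46, [0.556, -0.176, 0.091], [350, 226]), (0.4, [0.579, 0.158, -0.005], [309, 191])]
rack [(0.69, [0.576, 0.159, -0.003], [308, 191])]
filter [(0.96, [0.462, 0.174, -0.001], [277, 197]), (0.78, [0.386, 0.139, -0.005], [260, 210]), (0.58, [0.569, 0.118, 0.089], [310, 176])]
filter_grip [(0.87, [0.459, 0.175, 0.111], [273, 171]), (0.62, [0.568, 0.116, 0.09], [310, 176]), (0.57, [0.39, 0.144, 0.114], [258, 180])]
hex_plug [(0.5, [0.555, -0.172, -0.004], [348, 249])]
tape [(0.94, [0.418, -0.002, -0.006], [285, 231])]
oil [(0.84, [0.596, 0.422, -0.005], [284, 155])]
top cam at [ 0.382 -0.026  1.519]
coupler [(0.83, [0.556, -0.175, 0.002], [367, 211])]
coupler_mouth [(0.66, [0.557, -0.179, 0.123], [373, 205])]
sleeve_mid [(0.42, [0.558, -0.177, 0.096], [371, 206])]
rack [(0.59, [0.585, 0.147, -0.005], [263, 204])]
filter [(0.7, [0.465, 0.172, -0.004], [256, 243]), (0.68, [0.39, 0.143, 0.001], [265, 267]), (0.58, [0.571, 0.111, 0.008], [275, 207])]
filter_grip [(0.81, [0.389, 0.135, 0.117], [263, 267]), (0.73, [0.466, 0.166, 0.119], [252, 240])]
hex_plug [(0.47, [0.596, 0.187, 0.009], [250, 200])]
tape [(0.55, [0.421, -0.007, -0.001], [314, 256])]
oil [(0.84, [0.604, 0.413, 0.001], [177, 199])]
```

```bash
python3 - <<'E'
import cv2
a=cv2.imread("pics/scene0.png")[110:290,180:420]; b=cv2.imread("pics/top0.png")[150:310,150:430]
cv2.imwrite("pics/c1.png",cv2.resize(a,(800,600),interpolation=cv2.INTER_CUBIC))
cv2.imwrite("pics/c2.png",cv2.resize(b,(800,457),interpolation=cv2.INTER_CUBIC))
E
```

```text
(no output)
```

View pics/c1.png

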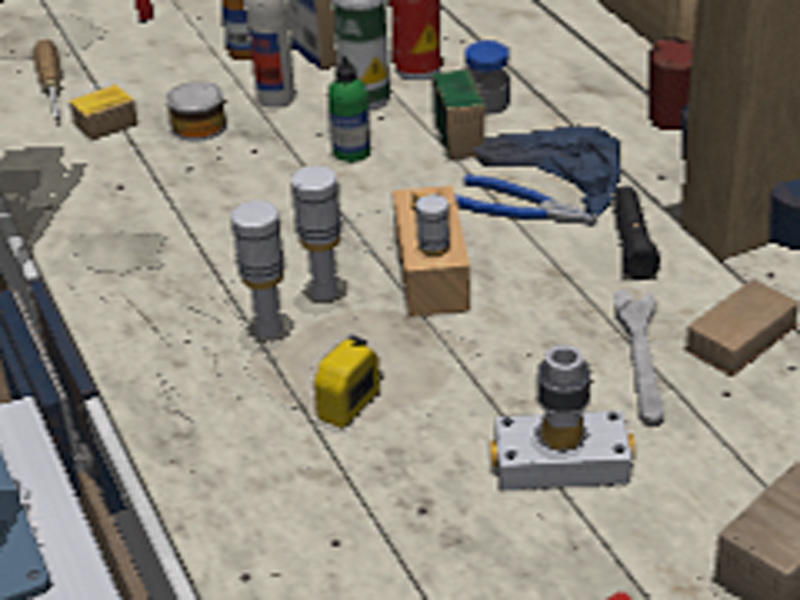

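View pics/c2.png

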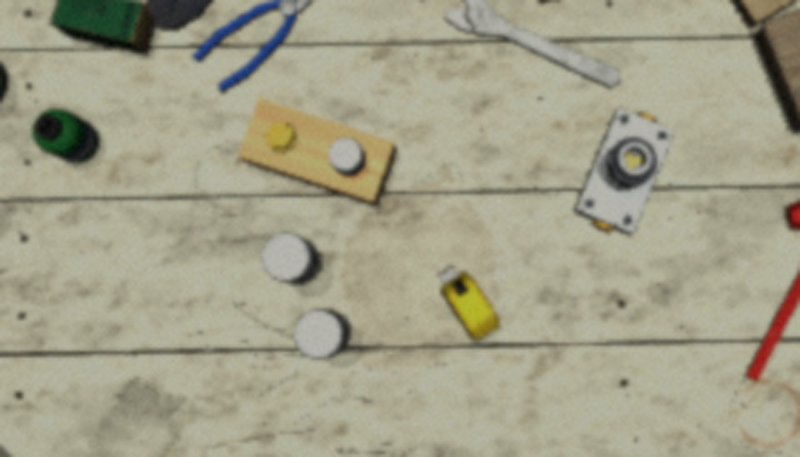

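View pics/scene0.png

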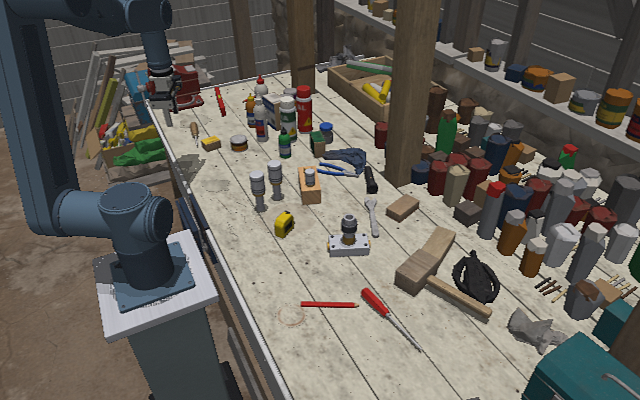

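The filter candidates are at scene pixels (258,185) and (275,172), both tall and standing free on the bench, and (310,176), which is short and in the rack. Only the one in the rack fits: it is the smallest, about 106 mm, and stands nose down in the wooden rack next to the yellow hex plug. The enlarged crop confirms this. The coupler is at (349,230) in the scene view and the tape measure at (284,224). I'll measure from depth next.

```bash
cat >> h.py <<'E'
def circ(q):
    A=np.c_[2*q[:,:2],np.ones(len(q))]; s=np.linalg.lstsq(A,(q[:,:2]**2).sum(1),rcond=None)[0]
    return s[0],s[1],np.sqrt(s[2]+s[0]**2+s[1]**2)
def near(c,x,y,rad,z0,z1):
    q=c.reshape(-1,3); m=(np.hypot(q[:,0]-x,q[:,1]-y)<rad)&(q[:,2]>z0)&(q[:,2]<z1); return q[m]
E
python3 - <<'E'
from h import *
P={n:snapshot(n) for n in("scene","top")}
C={n:cloud(P[n]) for n in P}
p=P["top"]; print("mm/px", 1400/p["camera_matrix"][0,0])
for nm,x,y,R,z0,z1 in(("filtertop",.57,.113,.03,.09,.14),("mouth",.557,-.177,.03,.115,.14),("hex",.596,.187,.025,.065,.1)):
    for n in C:
        q=near(C[n],x,y,R,z0,z1)
        if len(q)<4: print(nm,n,len(q)); continue
        (cx,cy),rad=cv2.minEnclosingCircle((q[:,:2]*1000).astype(np.float32))
        print(nm,n,len(q),q.mean(0).round(4),"enc",round(cx),round(cy),round(rad,1),"zmax",q[:,2].max().round(4))
# block / rack rects
for nm,x,y,R,z0,z1 in(("block",.556,-.175,.09,.025,.045),("rack",.583,.15,.11,.05,.067)):
    q=near(C["top"],x,y,R,z0,z1); rc=cv2.minAreaRect((q[:,:2]*1000).astype(np.float32)); print(nm,len(q),np.round(rc[0]),np.round(rc[1]),rc[2],q[:,2].mean())
# sleeve profile from scene
q=near(C["scene"],.557,-.175,.04,.036,.13)
for z in np.arange(.036,.128,.004):
    s=q[abs(q[:,2]-z)<.002]
    if len(s): print(round(z,3),len(s),np.hypot(*(s[:,:2]-[.557,-.176]).T).max().round(3), s[:,1].min().round(4))
# tall obstacles in reach
c=C["top"].reshape(-1,3); 
for z0 in(.1,.2): 
    m=(c[:,2]>z0)&(c[:,0]<.85)&(c[:,0]>.25)&(abs(c[:,1])<.5)
    h,_,_=np.histogram2d(c[m,0],c[m,1],bins=[12,20],range=[[.25,.85],[-.5,.5]]); print(z0); print(h.astype(int))
E
```

```text
mm/px 2.8339059790542187
filtertop scene 94 [0.5618 0.1112 0.1056] enc 562 118 20.5 zmax 0.1169
filtertop top 120 [0.5683 0.1131 0.113 ] enc 569 114 16.8 zmax 0.1219
mouth scene 96 [ 0.5525 -0.1738  0.1228] enc 554 -172 19.1 zmax 0.1326
mouth top 97 [ 0.5577 -0.1739  0.1254] enc 557 -175 23.2 zmax 0.1365
hex scene 5 [0.583  0.1893 0.0718] enc 590 189 14.5 zmax 0.0769
hex top 53 [0.5946 0.1854 0.0683] enc 596 187 22.4 zmax 0.0763
block 627 [ 558. -175.] [ 66. 131.] 66.18977355957031 0.03375899286414112
rack 951 [582. 150.] [151.  67.] 70.50922393798828 0.05892105030279753
0.036 11 0.038 -0.1995
0.04 9 0.02 -0.1885
0.044 12 0.024 -0.1893
0.048 13 0.023 -0.1898
0.052 15 0.024 -0.194
0.056 10 0.024 -0.1919
0.06 9 0.022 -0.1935
0.064 14 0.021 -0.1905
0.068 9 0.022 -0.1897
0.072 2 0.02 -0.1854
0.076 2 0.027 -0.1919
0.08 18 0.028 -0.1979
0.084 17 0.029 -0.1958
0.088 15 0.026 -0.1963
0.092 14 0.028 -0.1958
0.096 18 0.028 -0.1974
0.1 15 0.027 -0.1967
0.104 13 0.028 -0.1983
0.108 45 0.031 -0.197
0.112 33 0.028 -0.1941
0.116 24 0.022 -0.1961
0.12 23 0.021 -0.1905
0.124 35 0.022 -0.1902
0.1
[[  
[... 1821 characters left out ...]
0    0    0    0    0    0    0    0
     0    0    0    0    0    0]
 [   0    0    0    0    0    0    0    0    0    0    0    0    0    0
     0    0    0    0    0    0]
 [   0    0    0    0    0    0    0    0    0    0    0    0    0    0
     0    0    0    0    0    0]
 [   0    0    0    0    0    0    0    0    0    0    0    0    0    0
     0    0    0    0    0    0]
 [   0    0    0    0    0    0    0    0    0    0    0    0    0    0
     0    0    0    0    0    0]
 [   0    0    0    0    0    0    0    0    0    0    0    0    0    0
     0    0    0    0    0    0]
 [   0    0    0    0    0    0    0    0    0    0    0    0    0    0
     0    0    0    0    0    0]]
```

Measurements agree with the given sizes:

| Thing | Position (m) | Check |
|---|---|---|
| Coupler axis | (0.557, −0.175) | mouth at about 0.123 |
| Sleeve | z 0.078 to 0.112, middle about 0.095 | sleeve forward |
| Filter | (0.569, 0.114) | top at about 0.115, matches the rack hole |

I'll move above the coupler first.

```bash
python3 -m crank '[{"tx":0.168,"ty":-0.339,"turn":-41},{"tx":0.168,"ty":-0.339,"turn":-41},{"tx":0.168,"ty":-0.339,"turn":-41},{"tx":0.168,"ty":-0.339,"turn":-41},{"tx":0.168,"ty":-0.339,"turn":-41},{"tx":0.168,"ty":-0.339,"turn":-41},{"tx":0.168,"ty":-0.339,"turn":-41},{"tx":0.168,"ty":-0.339,"turn":-41}]' 20; python3 -m crank '[{"tx":0.167,"ty":-0.339},{"tx":0.167,"ty":-0.339},{"tx":0.167,"ty":-0.339},{"tx":0.167,"ty":-0.339},{"tx":0.167,"ty":-0.339},{"tx":0.167,"ty":-0.339},{"tx":0.167,"ty":-0.339},{"tx":0.167,"ty":-0.339}]'
```

```text
$[0]: bad value
$[0]: bad value
```

```bash
python3 -m crank '[{"tx":0.168,"ty":-0.339,"tz":0,"turn":-41,"grip":100},{"tx":0.168,"ty":-0.339,"tz":0,"turn":-41,"grip":100},{"tx":0.168,"ty":-0.339,"tz":0,"turn":-41,"grip":100},{"tx":0.168,"ty":-0.339,"tz":0,"turn":-41,"grip":100},{"tx":0.168,"ty":-0.339,"tz":0,"turn":-41,"grip":100},{"tx":0.168,"ty":-0.339,"tz":0,"turn":-41,"grip":100},{"tx":0.168,"ty":-0.339,"tz":0,"turn":-41,"grip":100},{"tx":0.168,"ty":-0.339,"tz":0,"turn":-41,"grip":100}]' 20
```

```text
t: 1.9
eef_pos: [0.3909, 0.1615, 0.233]
tcp_rot: [0.001, 0.537, 0.844, 0.0]
wrist_force: [-0.4, 1.1, -0.4]
opening: 1.002
gripper_force: 0.0
```

```bash
python3 -m crank '[{"tx":0.167,"ty":-0.337,"tz":0,"turn":0,"grip":100},{"tx":0.167,"ty":-0.337,"tz":0,"turn":0,"grip":100},{"tx":0.167,"ty":-0.337,"tz":0,"turn":0,"grip":100},{"tx":0.167,"ty":-0.337,"tz":0,"turn":0,"grip":100},{"tx":0.167,"ty":-0.337,"tz":0,"turn":0,"grip":100},{"tx":0.167,"ty":-0.337,"tz":0,"turn":0,"grip":100},{"tx":0.167,"ty":-0.337,"tz":0,"turn":0,"grip":100},{"tx":0.167,"ty":-0.337,"tz":0,"turn":0,"grip":100}]'; python3 - <<'E'
from h import *
p=snapshot("scene"); save(p,"s2.png"); a=p["image"][140:290,270:430,::-1]; cv2.imwrite("pics/s2c.png",cv2.resize(a,(640,600),interpolation=cv2.INTER_CUBIC))
print(r.get_state()["eef_pos"])
for t in("coupler_mouth","sleeve_mid"): print([(d["confidence"],w(p,d["xyz"]).round(3)) for d in nets.spot_point(p,t)[:2]])
E
```

```text
t: 2.7
eef_pos: [0.5578, -0.1767, 0.2323]
tcp_rot: [0.001, 0.537, 0.844, -0.0]
wrist_force: [0.3, 0.3, -0.2]
opening: 0.998
gripper_force: 0.0
[ 0.5588698  -0.17916952  0.23194571]
[(0.7, array([ 0.554, -0.169,  0.121])), (0.59, array([ 0.552, -0.174,  0.095]))]
[(0.71, array([ 0.552, -0.175,  0.093]))]
```

View pics/s2c.png

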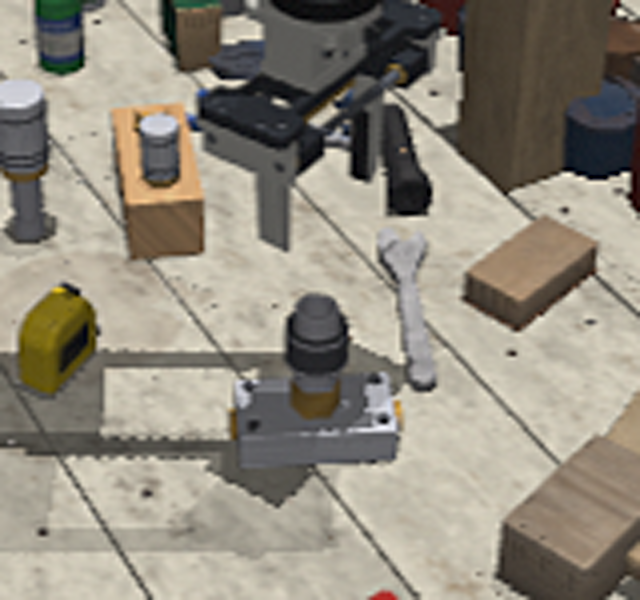

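Gripper hangs centred over the coupler; the sleeve's dark band is at scene pixel (349,224), and it is forward. Next I lower to the sleeve's upper half and close.

```bash
python3 -m crank '[{"tx":-0.001,"ty":0.002,"tz":-0.04,"turn":0,"grip":100},{"tx":-0.001,"ty":0.002,"tz":-0.075,"turn":0,"grip":100},{"tx":-0.001,"ty":0.002,"tz":-0.105,"turn":0,"grip":100},{"tx":-0.001,"ty":0.002,"tz":-0.125,"turn":0,"grip":100},{"tx":-0.001,"ty":0.002,"tz":-0.135,"turn":0,"grip":100},{"tx":-0.001,"ty":0.002,"tz":-0.135,"turn":0,"grip":100}]' 20; python3 -m crank '[{"tx":0,"ty":0,"tz":0,"turn":0,"grip":60},{"tx":0,"ty":0,"tz":0,"turn":0,"grip":56},{"tx":0,"ty":0,"tz":0,"turn":0,"grip":54},{"tx":0,"ty":0,"tz":0,"turn":0,"grip":40},{"tx":0,"ty":0,"tz":0,"turn":0,"grip":40},{"tx":0,"ty":0,"tz":0,"turn":0,"grip":40}]' 20
```

```text
t: 3.45
eef_pos: [0.5546, -0.1691, 0.0968]
tcp_rot: [-0.001, 0.535, 0.845, -0.0]
wrist_force: [0.5, -0.4, 0.8]
opening: 0.996
gripper_force: 0.0
t: 4.05
eef_pos: [0.556, -0.1706, 0.0979]
tcp_rot: [0.0, 0.536, 0.844, 0.0]
wrist_force: [5.7, 4.2, 1.8]
opening: 0.533
gripper_force: 4.0
```

```bash
python3 -m crank '[{"tx":0.001,"ty":0,"tz":0,"turn":0,"grip":40},{"tx":0.001,"ty":0,"tz":0,"turn":0,"grip":40},{"tx":0.001,"ty":0,"tz":0,"turn":0,"grip":40},{"tx":0.001,"ty":0,"tz":0,"turn":0,"grip":40}]' 30
```

```text
t: 4.45
eef_pos: [0.5566, -0.1705, 0.0978]
tcp_rot: [-0.0, 0.536, 0.844, 0.0]
wrist_force: [-1.2, 1.2, 4.6]
opening: 0.52
gripper_force: 32.4
```

```bash
python3 -m crank '[{"tx":0,"ty":0,"tz":-0.002,"turn":0,"grip":40},{"tx":0,"ty":0,"tz":-0.004,"turn":0,"grip":40},{"tx":0,"ty":0,"tz":-0.006,"turn":0,"grip":40},{"tx":0,"ty":0,"tz":-0.008,"turn":0,"grip":40},{"tx":0,"ty":0,"tz":-0.010,"turn":0,"grip":40},{"tx":0,"ty":0,"tz":-0.011,"turn":0,"grip":40},{"tx":0,"ty":0,"tz":-0.012,"turn":0,"grip":40},{"tx":0,"ty":0,"tz":-0.012,"turn":0,"grip":40}]' 40
```

```text
t: 5.25
eef_pos: [0.5567, -0.1706, 0.0878]
tcp_rot: [0.001, 0.535, 0.845, -0.0]
wrist_force: [-5.8, 3.9, 19.2]
opening: 0.521
gripper_force: 42.8
```

The sleeve travelled 10 mm and the force rose to 19 N, so it is at its stop. I ease up, let go and lift.

```bash
python3 -m crank '[{"tx":0,"ty":0,"tz":0.002,"turn":0,"grip":40},{"tx":0,"ty":0,"tz":0.004,"turn":0,"grip":40},{"tx":0,"ty":0,"tz":0.004,"turn":0,"grip":40}]'; python3 -m crank '[{"tx":0,"ty":0,"tz":0,"turn":0,"grip":60},{"tx":0,"ty":0,"tz":0,"turn":0,"grip":80},{"tx":0,"ty":0,"tz":0,"turn":0,"grip":100},{"tx":0,"ty":0,"tz":0,"turn":0,"grip":100},{"tx":0,"ty":0,"tz":0.04,"turn":0,"grip":100},{"tx":0,"ty":0,"tz":0.09,"turn":0,"grip":100},{"tx":0,"ty":0,"tz":0.14,"turn":0,"grip":100},{"tx":0,"ty":0,"tz":0.14,"turn":0,"grip":100}]'; python3 - <<'E'
from h import *
print(r.get_state()["eef_pos"])
p=snapshot("scene"); a=p["image"][190:270,310:390,::-1]; cv2.imwrite("pics/s3c.png",cv2.resize(a,(600,600),interpolation=cv2.INTER_CUBIC))
print([(d["confidence"],w(p,d["xyz"]).round(3)) for d in nets.spot_point(p,"sleeve_mid")[:2]])
q=near(cloud(p),.557,-.173,.04,.036,.13)
for z in np.arange(.060,.128,.004):
    s=q[abs(q[:,2]-z)<.002]; print(round(z,3),len(s),s[:,1].min().round(4) if len(s) else "")
E
```

```text
t: 5.55
eef_pos: [0.5566, -0.1705, 0.0901]
tcp_rot: [0.0, 0.536, 0.844, 0.0]
wrist_force: [-1.9, 1.4, 6.4]
opening: 0.518
gripper_force: 42.6
t: 6.35
eef_pos: [0.5602, -0.1725, 0.2375]
tcp_rot: [0.007, 0.536, 0.844, 0.001]
wrist_force: [1.3, 0.2, 0.2]
opening: 1.005
gripper_force: 0.0
[ 0.5602235  -0.17248427  0.23753784]
[(0.72, array([ 0.553, -0.174,  0.086])), (0.67, array([ 0.517, -0.46 , -0.005]))]
0.06 13 -0.1915
0.064 2 -0.1892
0.068 3 -0.191
0.072 11 -0.195
0.076 19 -0.1965
0.08 14 -0.1969
0.084 19 -0.1982
0.088 14 -0.1961
0.092 17 -0.1963
0.096 13 -0.1955
0.1 35 -0.1962
0.104 40 -0.1956
0.108 14 -0.1972
0.112 24 -0.1884
0.116 17 -0.1932
0.12 17 -0.1895
0.124 31 -0.1893
```

View pics/s3c.png

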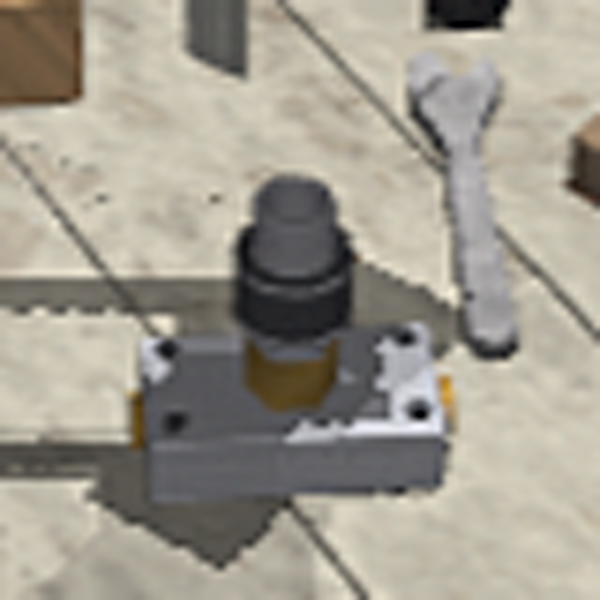

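The sleeve moved down about 8 mm (middle 0.095 to about 0.087) and stays there with nothing touching it. Its dark band is at about scene pixel (349,229), so it is latched. Next I go above the filter.

```bash
python3 -m crank '[{"tx":0.012,"ty":0.286,"tz":0,"turn":0,"grip":100},{"tx":0.012,"ty":0.286,"tz":0,"turn":0,"grip":100},{"tx":0.012,"ty":0.286,"tz":0,"turn":0,"grip":100},{"tx":0.012,"ty":0.286,"tz":0,"turn":0,"grip":100},{"tx":0.012,"ty":0.286,"tz":0,"turn":0,"grip":100},{"tx":0.012,"ty":0.286,"tz":0,"turn":0,"grip":100},{"tx":0.012,"ty":0.286,"tz":0,"turn":0,"grip":100},{"tx":0.012,"ty":0.286,"tz":0,"turn":0,"grip":100}]' ; python3 -m crank '[{"tx":0,"ty":0,"tz":0,"turn":0,"grip":100},{"tx":0,"ty":0,"tz":0,"turn":0,"grip":100},{"tx":0,"ty":0,"tz":0,"turn":0,"grip":100}]'; python3 - <<'E'
from h import *
p=snapshot("scene"); a=p["image"][100:220,240:400,::-1]; cv2.imwrite("pics/s4c.png",cv2.resize(a,(800,600),interpolation=cv2.INTER_CUBIC))
print(r.get_state()["eef_pos"],[(d["confidence"],w(p,d["xyz"]).round(3)) for d in nets.spot_point(p,"filter_grip")[:4]])
P=snapshot("top"); c=cloud(P)
q=near(c,.557,-.174,.03,.117,.14); print("mouth top view now",len(q),q.mean(0).round(4),cv2.minEnclosingCircle((q[:,:2]*1000).astype(np.float32)))
q=near(c,.557,-.174,.09,.025,.042); print(cv2.minAreaRect((q[:,:2]*1000).astype(np.float32)))
E
```

```text
t: 7.25
eef_pos: [0.5676, 0.116, 0.2276]
tcp_rot: [-0.001, 0.535, 0.845, -0.001]
wrist_force: [0.5, -1.1, -0.4]
opening: 0.999
gripper_force: 0.0
t: 7.55
eef_pos: [0.5687, 0.114, 0.2294]
tcp_rot: [-0.0, 0.536, 0.844, -0.0]
wrist_force: [0.8, 0.1, -0.2]
opening: 1.002
gripper_force: 0.0
[0.56874962 0.11417488 0.22955144] [(0.87, array([0.391, 0.14 , 0.114])), (0.84, array([0.458, 0.174, 0.113])), (0.45, array([0.567, 0.12 , 0.089])), (0.35, array([ 0.401, -0.337, -0.003]))]
mouth top view now 71 [ 0.5571 -0.1751  0.1278] ((557.103515625, -175.3142852783203), 17.110389709472656)
((557.8294677734375, -175.06744384765625), (66.14176177978516, 131.86392211914062), 66.04774475097656)
```

View pics/s4c.png

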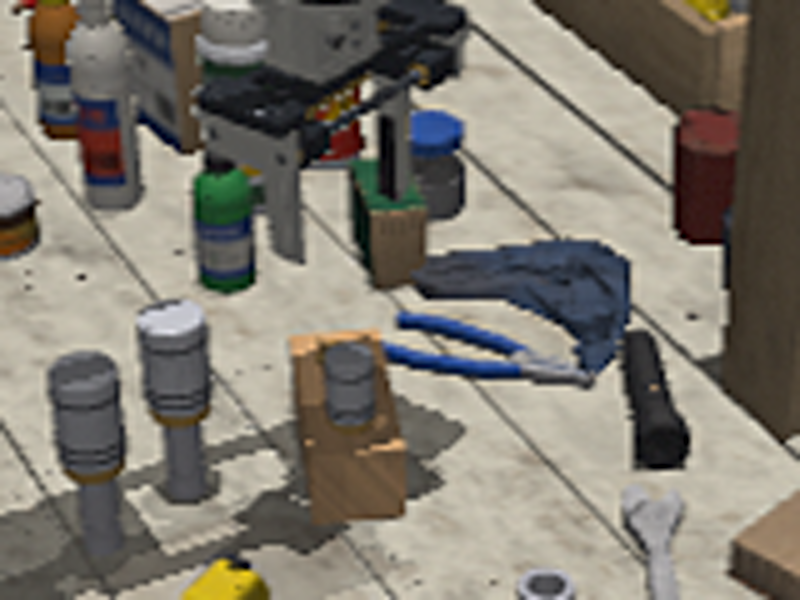

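The gripper is centred over the rack's filter (scene pixel about (310,176)), and the look-alikes at (258,185) and (275,172) are clear of it. I lower and grip.

```bash
python3 -m crank '[{"tx":0,"ty":0,"tz":-0.04,"turn":0,"grip":100},{"tx":0,"ty":0,"tz":-0.075,"turn":0,"grip":100},{"tx":0,"ty":0,"tz":-0.105,"turn":0,"grip":100},{"tx":0,"ty":0,"tz":-0.125,"turn":0,"grip":100},{"tx":0,"ty":0,"tz":-0.139,"turn":0,"grip":100},{"tx":0,"ty":0,"tz":-0.139,"turn":0,"grip":100},{"tx":0,"ty":0,"tz":-0.139,"turn":0,"grip":60}]' 15; python3 -m crank '[{"tx":0,"ty":0,"tz":0,"turn":0,"grip":50},{"tx":0,"ty":0,"tz":0,"turn":0,"grip":42},{"tx":0,"ty":0,"tz":0,"turn":0,"grip":39},{"tx":0,"ty":0,"tz":0,"turn":0,"grip":25},{"tx":0,"ty":0,"tz":0,"turn":0,"grip":25},{"tx":0,"ty":0,"tz":0,"turn":0,"grip":25},{"tx":0,"ty":0,"tz":0,"turn":0,"grip":25},{"tx":0,"ty":0,"tz":0,"turn":0,"grip":25}]' 30
```

```text
t: 8.4
eef_pos: [0.5689, 0.1152, 0.091]
tcp_rot: [0.0, 0.536, 0.844, 0.0]
wrist_force: [0.8, 1.1, 0.6]
opening: 0.955
gripper_force: 0.0
t: 9.2
eef_pos: [0.5689, 0.1155, 0.0907]
tcp_rot: [0.0, 0.536, 0.844, 0.0]
wrist_force: [1.2, 0.4, 0.5]
opening: 0.36
gripper_force: 30.0
```

```bash
python3 -m crank '[{"tx":0,"ty":0,"tz":0.015,"turn":0,"grip":25},{"tx":0,"ty":0,"tz":0.03,"turn":0,"grip":25},{"tx":0,"ty":0,"tz":0.05,"turn":0,"grip":25},{"tx":0,"ty":0,"tz":0.08,"turn":0,"grip":25},{"tx":0,"ty":0,"tz":0.115,"turn":0,"grip":25},{"tx":0,"ty":0,"tz":0.14,"turn":0,"grip":25},{"tx":0,"ty":0,"tz":0.15,"turn":0,"grip":25},{"tx":0,"ty":0,"tz":0.15,"turn":0,"grip":25}]'; python3 -m crank '[{"tx":0,"ty":-0.03,"tz":0,"turn":0,"grip":25},{"tx":-0.003,"ty":-0.07,"tz":0,"turn":0,"grip":25},{"tx":-0.005,"ty":-0.115,"tz":0,"turn":0,"grip":25},{"tx":-0.007,"ty":-0.16,"tz":0,"turn":0,"grip":25},{"tx":-0.009,"ty":-0.205,"tz":0,"turn":0,"grip":25},{"tx":-0.011,"ty":-0.245,"tz":0,"turn":0,"grip":25},{"tx":-0.012,"ty":-0.275,"tz":0,"turn":0,"grip":25},{"tx":-0.012,"ty":-0.289,"tz":0,"turn":0,"grip":25}]'; python3 -m crank '[{"tx":0,"ty":0,"tz":0,"turn":0,"grip":25},{"tx":0,"ty":0,"tz":0,"turn":0,"grip":25},{"tx":0,"ty":0,"tz":0,"turn":0,"grip":25},{"tx":0,"ty":0,"tz":0,"turn":0,"grip":25}]'; python3 - <<'E'
from h import *
p=snapshot("scene"); a=p["image"][160:270,290:410,::-1]; cv2.imwrite("pics/s5c.png",cv2.resize(a,(654,600),interpolation=cv2.INTER_CUBIC))
print(r.get_state()["eef_pos"])
for t in("filter","coupler_mouth","filter_grip"): print(t,[(d["confidence"],w(p,d["xyz"]).round(3)) for d in nets.spot_point(p,t)[:3]])
q=near(cloud(p),.557,-.175,.04,.125,.235)
for z in np.arange(.128,.232,.006):
    s=q[abs(q[:,2]-z)<.003]; print(round(z,3),len(s),np.median(s,0).round(4) if len(s) else "")
E
```

```text
t: 10.0
eef_pos: [0.5691, 0.1154, 0.2416]
tcp_rot: [0.001, 0.536, 0.844, 0.001]
wrist_force: [-0.7, 0.0, -2.7]
opening: 0.359
gripper_force: 30.0
t: 10.8
eef_pos: [0.5553, -0.176, 0.238]
tcp_rot: [-0.002, 0.537, 0.844, -0.0]
wrist_force: [-0.0, 0.1, -2.9]
opening: 0.36
gripper_force: 30.0
t: 11.2
eef_pos: [0.5568, -0.172, 0.2407]
tcp_rot: [-0.0, 0.535, 0.845, 0.0]
wrist_force: [0.1, 0.2, -2.2]
opening: 0.359
gripper_force: 30.0
[ 0.55681955 -0.17221275  0.24078695]
filter [(0.86, array([ 0.386,  0.143, -0.002])), (0.62, array([ 0.55 , -0.172,  0.154])), (0.61, array([ 0.464,  0.175, -0.001]))]
coupler_mouth [(0.92, array([ 0.555, -0.17 ,  0.116]))]
filter_grip [(0.93, array([0.396, 0.142, 0.118])), (0.68, array([0.459, 0.173, 0.113])), (0.61, array([ 0.558, -0.169,  0.241]))]
0.128 38 [ 0.5565 -0.1724  0.1265]
0.134 1 [ 0.5357 -0.171   0.1312]
0.14 0 
0.146 0 
0.152 0 
0.158 4 [ 0.5523 -0.1744  0.1581]
0.164 14 [ 0.5474 -0.1763  0.1642]
0.17 16 [ 0.5492 -0.1742  0.1703]
0.176 4 [ 0.5519 -0.1749  0.1759]
0.182 10 [ 0.546  -0.1758  0.1816]
0.188 15 [ 0.55   -0.1783  0.1879]
0.194 12 [ 0.5448 -0.1755  0.1947]
0.2 8 [ 0.547  -0.1775  0.1986]
0.206 8 [ 0.547  -0.1808  0.2072]
0.212 14 [ 0.543  -0.1813  0.2124]
0.218 16 [ 0.5442 -0.1826  0.2177]
0.224 16 [ 0.5539 -0.1843  0.2236]
0.23 18 [ 0.5514 -0.1836  0.2292]
```

View pics/s5c.png

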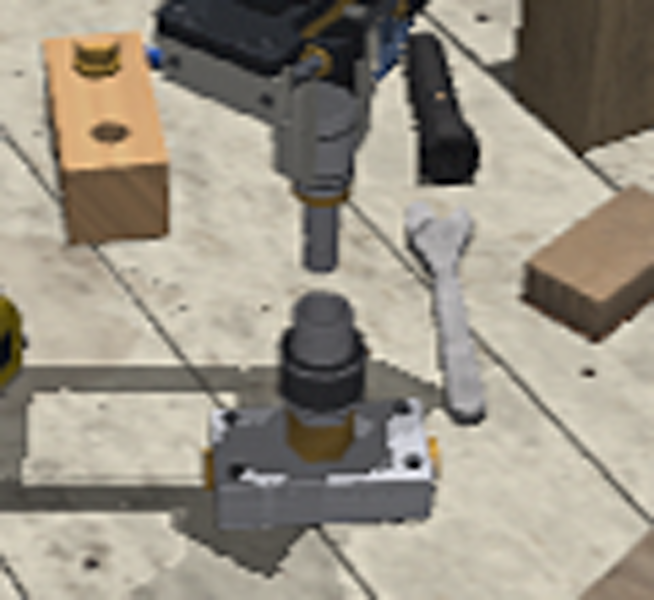

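The filter hangs upright in the hand, with its nose tip at crop (320,268) just above the mouth at (324,305). The hex plug is still in the rack at crop (97,60). I lower to just above the mouth and then into the funnel.

```bash
python3 -m crank '[{"tx":0,"ty":-0.001,"tz":-0.012,"turn":0,"grip":25},{"tx":0,"ty":-0.001,"tz":-0.024,"turn":0,"grip":25},{"tx":0,"ty":-0.001,"tz":-0.032,"turn":0,"grip":25},{"tx":0,"ty":-0.001,"tz":-0.036,"turn":0,"grip":25},{"tx":0,"ty":-0.001,"tz":-0.038,"turn":0,"grip":25},{"tx":0,"ty":-0.001,"tz":-0.039,"turn":0,"grip":25},{"tx":0,"ty":-0.001,"tz":-0.040,"turn":0,"grip":25}]'; python3 -m crank '[{"tx":0,"ty":0,"tz":-0.001,"turn":0,"grip":25},{"tx":0,"ty":0,"tz":-0.002,"turn":0,"grip":25},{"tx":0,"ty":0,"tz":-0.003,"turn":0,"grip":25}]'; python3 -c "
from h import *
p=snapshot('scene');z=p['z_map'];zz=lambda v:0
g=p['image'].astype(int)
for v in (*range(196,226,2),):
    m=[u for u in range(335,365) if 0<z[v,u]<z[v,325]-.03]; print(v,m[0] if m else '',m[-1] if m else '', (m[0]+m[-1])/2 if m else '')
for h in(.1,.122,.15,.18):
    c=p['R']@np.array([.557,-.175,h])+p['t'];u=p['camera_matrix']@c;print(h,(u[:2]/u[2]).round(1))
"
```

```text
t: 12.1
eef_pos: [0.5569, -0.1746, 0.2007]
tcp_rot: [0.0, 0.536, 0.844, 0.0]
wrist_force: [0.9, 0.9, -0.6]
opening: 0.36
gripper_force: 30.0
t: 12.4
eef_pos: [0.5569, -0.1747, 0.1978]
tcp_rot: [0.0, 0.536, 0.844, 0.0]
wrist_force: [2.8, 0.9, -0.1]
opening: 0.361
gripper_force: 30.0
196 339 357 348.0
198 340 356 348.0
200 340 354 347.0
202 340 354 347.0
204 341 354 347.5
206 343 354 348.5
208 344 353 348.5
210 345 351 348.0
212 345 351 348.0
214 345 352 348.5
216 343 354 348.5
218 343 354 348.5
220 342 355 348.5
222 341 356 348.5
224 341 356 348.5
0.1 [349.9 223.7]
0.122 [350. 218.]
0.15 [350.2 210.5]
0.18 [350.4 202.3]
```

```bash
python3 -m crank '[{"tx":0.0004,"ty":0,"tz":-0.002,"turn":0,"grip":25},{"tx":0.0004,"ty":0,"tz":-0.004,"turn":0,"grip":25},{"tx":0.0004,"ty":0,"tz":-0.006,"turn":0,"grip":25},{"tx":0.0004,"ty":0,"tz":-0.008,"turn":0,"grip":25},{"tx":0.0004,"ty":0,"tz":-0.009,"turn":0,"grip":25}]'
```

```text
t: 12.95
eef_pos: [0.557, -0.1746, 0.1884]
tcp_rot: [-0.0, 0.536, 0.844, -0.0]
wrist_force: [1.1, -0.3, -0.7]
opening: 0.363
gripper_force: 30.0
```

```bash
python3 -m crank '[{"tx":0,"ty":0,"tz":-0.002,"turn":0,"grip":25},{"tx":0,"ty":0,"tz":-0.004,"turn":0,"grip":25},{"tx":0,"ty":0,"tz":-0.006,"turn":0,"grip":25},{"tx":0,"ty":0,"tz":-0.007,"turn":0,"grip":25}]'
```

```text
t: 13.35
eef_pos: [0.5573, -0.1748, 0.1826]
tcp_rot: [0.001, 0.536, 0.844, -0.0]
wrist_force: [-1.2, 1.2, 9.2]
opening: 0.361
gripper_force: 30.0
```

```bash
python3 -m crank '[{"tx":0,"ty":0,"tz":-0.001,"turn":0,"grip":25},{"tx":0,"ty":0,"tz":-0.002,"turn":0,"grip":25},{"tx":0,"ty":0,"tz":-0.003,"turn":0,"grip":25},{"tx":0,"ty":0,"tz":-0.004,"turn":0,"grip":25},{"tx":0,"ty":0,"tz":-0.005,"turn":0,"grip":25}]'
```

```text
t: 13.85
eef_pos: [0.5578, -0.1743, 0.1776]
tcp_rot: [0.001, 0.536, 0.844, 0.001]
wrist_force: [2.0, 2.2, 6.3]
opening: 0.36
gripper_force: 30.0
```

```bash
cat > sl.py <<'E'
from h import *
p=snapshot("scene"); q=near(cloud(p),.557,-.175,.04,.06,.121)
s=q[q[:,1]<-.1935]; print("sleeve range",np.percentile(s[:,2],[5,95]).round(4),[w(p,d["xyz"])[2].round(3) for d in nets.spot_point(p,"sleeve_mid")[:1]])
print("z",r.get_state()["eef_pos"][2].round(4),r.get_state()["wrist_force"].round(1))
E
python3 sl.py; python3 -m crank '[{"tx":0,"ty":0,"tz":-0.001,"turn":0,"grip":25},{"tx":0,"ty":0,"tz":-0.002,"turn":0,"grip":25},{"tx":0,"ty":0,"tz":-0.003,"turn":0,"grip":25}]'; python3 sl.py
```

```text
sleeve range [0.0742 0.1042] [np.float64(0.087)]
z 0.1774 [2.4 2.2 4.6]
t: 14.25
eef_pos: [0.5579, -0.1743, 0.1747]
tcp_rot: [0.001, 0.536, 0.845, 0.001]
wrist_force: [2.0, 1.5, 7.2]
opening: 0.362
gripper_force: 30.0
sleeve range [0.0734 0.1033] [np.float64(0.086)]
z 0.1745 [2.6 3.  5.3]
```

```bash
python3 -m crank '[{"tx":0,"ty":0,"tz":-0.001,"turn":0,"grip":25},{"tx":0,"ty":0,"tz":-0.002,"turn":0,"grip":25}]'; python3 sl.py
```

```text
t: 14.55
eef_pos: [0.5579, -0.1743, 0.1728]
tcp_rot: [0.001, 0.536, 0.845, 0.001]
wrist_force: [1.4, 2.9, 7.4]
opening: 0.356
gripper_force: 30.0
sleeve range [0.0749 0.1046] [np.float64(0.09)]
z 0.1725 [2.7 3.7 5.8]
```

```bash
python3 -m crank '[{"tx":0.0003,"ty":0.0004,"tz":-0.001,"turn":0,"grip":25},{"tx":0.0003,"ty":0.0004,"tz":-0.002,"turn":0,"grip":25}]'; python3 sl.py
```

```text
t: 14.85
eef_pos: [0.558, -0.1741, 0.1708]
tcp_rot: [0.001, 0.536, 0.845, 0.0]
wrist_force: [0.6, 2.0, 8.4]
opening: 0.36
gripper_force: 30.0
sleeve range [0.0752 0.1034] [np.float64(0.088)]
z 0.1706 [1.8 2.4 6.5]
```

```bash
python3 -m crank '[{"tx":0,"ty":0,"tz":-0.001,"turn":0,"grip":25},{"tx":0,"ty":0,"tz":-0.002,"turn":0,"grip":25}]'; python3 sl.py
```

```text
t: 15.15
eef_pos: [0.558, -0.1742, 0.1689]
tcp_rot: [0.001, 0.536, 0.845, 0.0]
wrist_force: [1.0, 2.4, 8.2]
opening: 0.362
gripper_force: 30.0
sleeve range [0.0747 0.1052] [np.float64(0.09)]
z 0.1686 [1.6 2.7 5.7]
```

Depth is about 35 mm and the force is steady. Carrying on.

```bash
python3 -m crank '[{"tx":0,"ty":0,"tz":-0.001,"turn":0,"grip":25},{"tx":0,"ty":0,"tz":-0.002,"turn":0,"grip":25}]'; python3 sl.py
```

```text
t: 15.45
eef_pos: [0.5578, -0.1745, 0.1666]
tcp_rot: [0.001, 0.536, 0.845, 0.0]
wrist_force: [-0.2, 0.8, 4.2]
opening: 0.363
gripper_force: 30.0
sleeve range [0.0802 0.1093] [np.float64(0.092)]
z 0.1663 [1.2 1.1 5.6]
```

```bash
python3 -m crank '[{"tx":0,"ty":0,"tz":-0.001,"turn":0,"grip":25},{"tx":0,"ty":0,"tz":-0.002,"turn":0,"grip":25}]'; python3 sl.py
```

```text
t: 15.75
eef_pos: [0.558, -0.1746, 0.165]
tcp_rot: [0.001, 0.536, 0.844, 0.0]
wrist_force: [-1.0, 1.5, 13.8]
opening: 0.362
gripper_force: 30.0
sleeve range [0.0823 0.111 ] [np.float64(0.098)]
z 0.1651 [0.3 2.1 9.9]
```

The sleeve has sprung forward (range back to about 0.080 to 0.111) and the stop force has appeared, so it is locked. I ease off, open, lift and check.

```bash
python3 -m crank '[{"tx":0,"ty":0,"tz":0.001,"turn":0,"grip":25},{"tx":0,"ty":0,"tz":0.001,"turn":0,"grip":25},{"tx":0,"ty":0,"tz":0.001,"turn":0,"grip":25}]'; python3 -m crank '[{"tx":0,"ty":0,"tz":0,"turn":0,"grip":45},{"tx":0,"ty":0,"tz":0,"turn":0,"grip":70},{"tx":0,"ty":0,"tz":0,"turn":0,"grip":100},{"tx":0,"ty":0,"tz":0,"turn":0,"grip":100},{"tx":0,"ty":0,"tz":0.03,"turn":0,"grip":100},{"tx":0,"ty":0,"tz":0.07,"turn":0,"grip":100},{"tx":0,"ty":0,"tz":0.11,"turn":0,"grip":100},{"tx":0,"ty":0,"tz":0.11,"turn":0,"grip":100}]';  python3 -m crank '[{"tx":0,"ty":0,"tz":0,"turn":0,"grip":100},{"tx":0,"ty":0,"tz":0,"turn":0,"grip":100},{"tx":0,"ty":0,"tz":0,"turn":0,"grip":100}]'; python3 sl.py; python3 - <<'E'
from h import *
p=snapshot("scene"); a=p["image"][160:270,290:410,::-1]; cv2.imwrite("pics/s6c.png",cv2.resize(a,(654,600),interpolation=cv2.INTER_CUBIC))
for t in("filter","filter_grip"): print(t,[(d["confidence"],w(p,d["xyz"]).round(3)) for d in nets.spot_point(p,t)[:3]])
E
```

```text
t: 16.15
eef_pos: [0.5579, -0.1745, 0.1653]
tcp_rot: [0.001, 0.536, 0.844, 0.0]
wrist_force: [1.7, 1.1, 5.1]
opening: 0.357
gripper_force: 30.0
t: 16.95
eef_pos: [0.5597, -0.1755, 0.2809]
tcp_rot: [0.005, 0.536, 0.845, 0.0]
wrist_force: [0.7, -0.1, 0.6]
opening: 0.979
gripper_force: 0.0
t: 17.25
eef_pos: [0.5565, -0.1739, 0.2727]
tcp_rot: [-0.002, 0.536, 0.844, -0.0]
wrist_force: [-0.5, 0.3, -0.5]
opening: 1.002
gripper_force: 0.0
sleeve range [0.0798 0.1101] [np.float64(0.099)]
z 0.2731 [ 0.3 -0.4  0.5]
filter [(0.94, array([ 0.385,  0.14 , -0.004])), (0.8, array([ 0.554, -0.175,  0.083])), (0.59, array([0.461, 0.176, 0.001]))]
filter_grip [(0.77, array([ 0.556, -0.171,  0.166])), (0.65, array([0.46 , 0.176, 0.113])), (0.64, array([0.39 , 0.142, 0.116]))]
```

View pics/s6c.png

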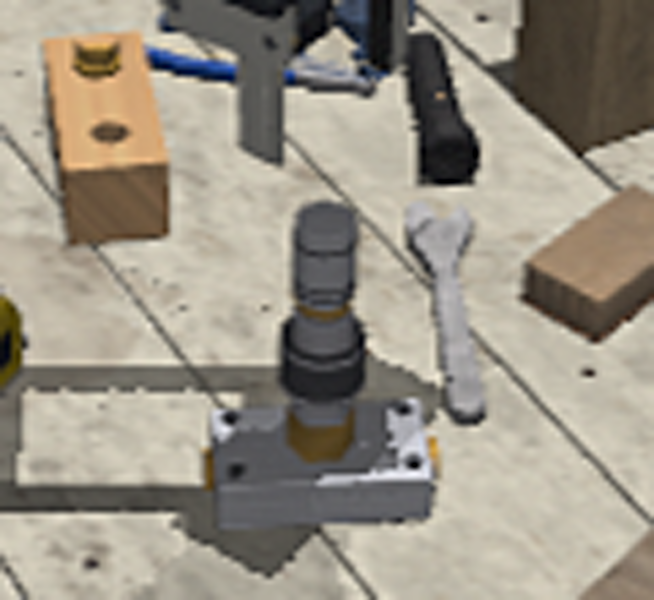

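The filter stands upright in the coupler (crop (325,260)), with the sleeve forward around its nose at crop y about 350. The gripper is clear and the hex plug is still in the rack at crop (97,60). Handing in.

```bash
python3 -c "
from station import r
print(r.finish_job())"
```

```text
the job is handed in; nothing more can be done
None
```

The filter is locked upright in the coupler with the sleeve forward, the gripper is clear, the hex plug is still in its hole, and the job is handed in at about 17 s; the hand-in returned no verdict.

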